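# Set an instrument housing square in the setting jig

## Task

Push the grey instrument housing along the bench until its long side lies flat against the jig's long fence, and push the sliding jaw along the fence until the housing is held snugly, without gaps, between the jaw and the end block. Only push: do not lift or tip the housing, and leave the other things on the bench where they are.

Things in the scene. Friction and masses are not known exactly. Their poses are not given: they have to be found in the camera images.
- housing: the instrument housing: a loose grey die-cast box with an aluminium lid, a dark window, three black buttons and four corner screws; 90 mm along its x, 110 mm along its y, 42 mm high, 0.3 to 0.6 kg (3 to 8 N to slide); it stands flat on the bench. Origin: centre of its underside.
- jig: setting jig of 30 mm high aluminium bars fixed to the bare bench. Origin on the bench, on the fence's working face. Fence: long bar along jig y (-220 to +160 mm); working face x = 0 looks to -x, where the housing starts. End block at the fence's +y end: x -55 to 0, 22 mm thick, its face towards the housing is y = +125 mm. The housing slides on the bench itself.
- jaw (a joint): steel jaw block sliding along the fence, m: its front face (looks to +y) is at jig y = -0.110 + value. Starts 0 to 0.02, range 0 to 0.17, about 3 N of friction, stays where left. Block: jig x -60 to -1 mm, 90 mm long along y, 3 to 39 mm above the bench; its guide lies over the fence, up to jig x +28 mm, top 44 mm above the bench.
- jaw_back (a point): centre of the jaw block's back face (looks to jig -y), 21 mm above the bench, 90 mm behind its front face; axes as the jig's. The bench behind it, in front of the fence, is free.
- tape: bystander: white tape roll lying flat, ring 70 mm across, 18 mm high. Origin: on its underside, at the middle.
- gauge: bystander: black round dial gauge lying on its back, 60 mm across, 26 mm high, with a short brass stem. Origin: on its underside, at the middle.
- fitting: bystander: brass pipe fitting standing upright, 30 mm across, 42 mm high. Origin: on its underside, at the middle.
- wrench: bystander: wrench 170 mm long lying flat. Origin: at its underside.
- jar: bystander: white plastic jar, 48 mm across, 75 mm high. Origin: on its underside, at the middle.
- meter: bystander: orange multimeter lying flat, 160 x 80 x 42 mm. Origin: on its underside, at the middle.
- phone: bystander: black phone lying flat, 150 x 72 x 9 mm. Origin: on its underside, at the middle.

How it is judged:
By the outcome, as a careful person would: the job done as asked, in the order asked, and still so for the second after the job is handed in, with the robot touching nothing.
It also fails if it takes over 48 s, if anything falls off the work surface, if the arm or the gripper's body presses on something with over 40 N, if the wrist force passes 120 N, or if a joint passes its speed limit or range.

## Robot

A 6-joint arm with a two-finger parallel gripper is mounted at the origin on the work surface. World frame = base frame: x ahead of the robot, y to its left, z up, the work surface at z = 0. Lengths are in mm, angles in rad, forces in N, time in s.
With the tool pointing down it reaches from about 350 to 775 mm from the base axis. Payload 7.3 kg.
Tool frame: the origin (TCP) lies midway between the tips of the shut fingers; the grasp point (between the pads) lies 19 mm behind it (env.hold_point_z is the distance from the TCP to the grasp point, in mm); z points along the fingers, y is the line along which they close (so a half turn about z gives the same grasp; the last joint's range is limited). The gripper opens to 92 mm and grips with 3 to 60 N. Pads are 19 mm wide; open, the fingers measure 130 mm over their backs; the gripper's body (75 mm by 190 mm) begins 47 mm behind the grasp point.
Start: joints at [-1.416, 0.342, 1.524, -0, 1.275, -0.146], TCP at [155.572, -501.44, 226.741] pointing down, gripper open.
Joint ranges: [-2.53, 2.53], [-0.77, 2.02], [0.04, 2.7], [-1, 4.14], [0.28, 2.66], [-3.11, 3.11]. Speed limits (rad/s): [2.57, 2.57, 3.14, 3.14, 3.14, 3.14].

## Interface

Orientations are given as [roll, pitch, yaw] about the fixed x, y, z axes, in that order (R = Rz(yaw) Ry(pitch) Rx(roll)).
In Python, from rig import env gives the robot as it stands.
- The arm moves only by the tool apply_moves, never from a script. Its argument "moves" is a list of rows, each an object of numbers: "fingers": the opening, from 0 (shut) to 1 (fully open); "dx", "dy", "dz": the shift along the tool's x, y, z in m; "rx", "ry", "rz": the turn, a rotation vector about the tool's x, y, z in degrees. In form: [{"fingers": .., "dx": .., "dy": .., "dz": .., "rx": .., "ry": .., "rz": ..}, ...]. A call has 1 to 12 rows; each row is the pose to reach, as a shift and turn from the pose commanded when the call began, along the tool's axes at that moment; what a row does not reach only later rows make up. A row lasts 1/12 s, in which the tool goes at most 41.7 mm and 7.16 degrees, less where a joint would pass 70% of its speed; a pose out of reach is approached as far as the arm can. A call with a gripper value outside its range is refused whole. The fingers move at their own pace and stop on an object; "newtons" is the grip in N (left out, the last holds). Time passes only in rows, so rows that repeat a pose let the fingers close. It gives the time, the measured TCP pose, the force, the opening and the grip force at its end, in the units of the state.
- env.observe(): the state, without advancing time (a new reading comes with each control period).
- env.camera(name): name is "scene" or "top"; returns a dict with "color" (400x640x3 uint8, red, green, blue), "camera_matrix" (3x3 intrinsics, pixels), "D" ([k1, k2, p1, p2, k3] as OpenCV has them; the pictures are not rectified), "R" (3x3) and "t" (3): a world point X has camera coordinates R X + t. Camera axes: x right, y down, z forward; pixel columns grow to the right and rows downward; lengths in mm; the calibration is good to about 2 mm. A picture is of the moment at which its call begins. There is no depth.
- env.close_job(): hands the job in; it is judged then, once.
The state is a dict: "clock": time; "qpos": joint angles; "dq": joint speeds; "joint_torque": joint torques, N m; "ee_pos": TCP position; "ee_rot": TCP orientation; "contact_force": force on the tool from outside, world axes, zero at the start; "wrist_torque": the same for the moment, N m; "gripper_width": opening from 0.0 (shut) to 1.0 (fully open); "grip_force": force on a finger pad.
Only numpy, scipy, OpenCV 4.12 (cv2) and the standard library are available. Lean on these libraries where they do the work, as an engineer would, in place of code of your own. Each camera call takes 0.05 s, during which the arm holds its last target. There are 200 camera calls.

## Working session

There is one attempt and no reset: what is moved stays moved. The work goes in short steps, Python scripts to look and compute and a tool call to move; the robot and the scene stay as the last step left them, time stands still between calls to the robot, and variables do not carry over. Pictures are saved under pics/ and viewed, at most 10 in all, crops included, and the job is handed in when it is done.

Besides the shell and the picture viewer there is one more tool, called as name([rows], argument=value, ...), one row to a line, values as JSON. apply_moves: Moves the arm, as the interface text tells. Its arguments: {"type":"object","properties":{"moves":{"type":"array"},"newtons":{"type":"number"}},"required":["moves"]}

```bash
mkdir -p pics; ls; python3 - <<'E'
from rig import env
import cv2,numpy as np
s=env.observe(); print({k:np.round(v,3).tolist() for k,v in s.items()})
for n in("top","scene"):
    c=env.camera(n); cv2.imwrite(f"pics/{n}0.png",c["color"][:,:,::-1]); np.savez(f"{n}.npz",**c)
    print(n,c["camera_matrix"].tolist(),c["D"],np.round(-c["R"].T@c["t"]),c["R"].round(2).tolist())
E
```

```text
pics
{'clock': 0.0, 'qpos': [-1.416, 0.343, 1.525, -0.0, 1.275, -0.146], 'dq': [0.002, -0.0, 0.0, 0.0, 0.0, -0.001], 'joint_torque': [0.002, -43.124, -24.422, 0.072, 0.056, -0.0], 'ee_pos': [155.525, -501.003, 226.051], 'ee_rot': [-3.14, -0.0, 0.301], 'contact_force': [-0.253, -0.166, -0.232], 'wrist_torque': [0.064, -0.018, -0.021], 'grip_force': 0.0, 'gripper_width': 0.998}
top [[516.7008513261478, 0.0, 319.21508025133585], [0.0, 516.7008513261478, 192.5851995645503], [0.0, 0.0, 1.0]] [-0.01094716  0.          0.          0.          0.        ] [ 423.   37. 1561.] [[0.02, -1.0, 0.0], [-1.0, -0.02, -0.08], [0.08, -0.0, -1.0]]
scene [[447.6725043200882, 0.0, 323.674326419175], [0.0, 447.6725043200882, 196.1843099655281], [0.0, 0.0, 1.0]] [0.03327912 0.         0.         0.         0.        ] [1337.   30.  909.] [[0.02, 1.0, 0.0], [0.73, -0.01, -0.68], [-0.68, 0.02, -0.73]]
```

View pics/top0.png

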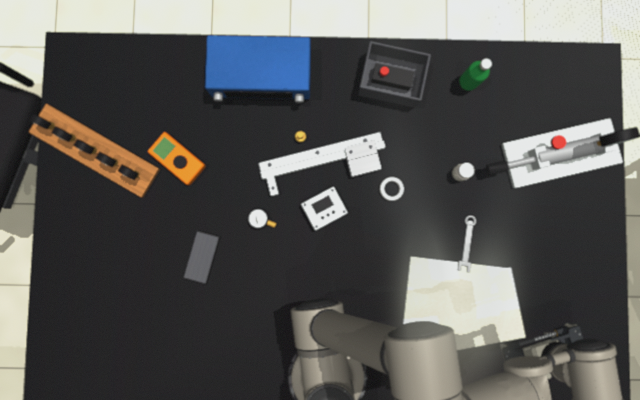

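View pics/scene0.png

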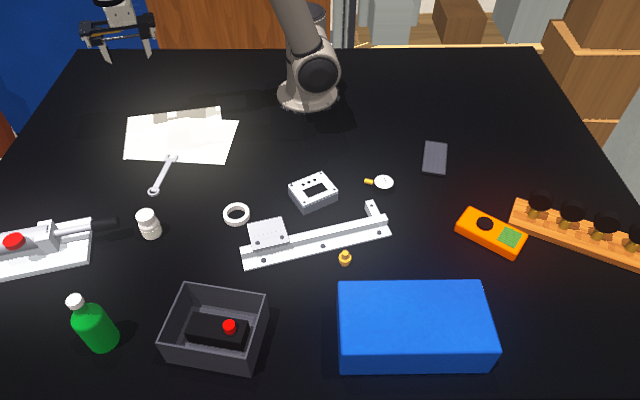

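The top view shows the fence running from (260,170) to (383,140), the end block at (272,185), the jaw at (363,160) and the housing at (325,208). The tape is at (392,188), the gauge at (258,218) and the fitting at (300,136). Next I'll measure them.

```bash
cat > h.py <<'E'
import cv2,numpy as np
def ray(c,uv,z):
    uv=np.asarray(uv,float).reshape(-1,1,2)
    n=cv2.undistortPoints(uv,c["camera_matrix"],c["D"]).reshape(-1,2)
    d=np.c_[n,np.ones(len(n))]@c["R"]; o=-c["R"].T@c["t"]
    return (o+d*((z-o[2])/d[:,2])[:,None])[:,:2]
def px(c,X):
    return cv2.projectPoints(np.asarray(X,float).reshape(-1,1,3),cv2.Rodrigues(c["R"])[0],c["t"],c["camera_matrix"],c["D"])[0].reshape(-1,2)
def blobs(c,roi,thr=95):
    x0,y0,x1,y1=roi; im=c["color"][y0:y1,x0:x1]
    big=cv2.resize(im,None,fx=4,fy=4,interpolation=cv2.INTER_CUBIC)
    m=(big.max(2)>thr).astype(np.uint8)
    cs=cv2.findContours(m,cv2.RETR_EXTERNAL,cv2.CHAIN_APPROX_NONE)[0]
    return [(k.reshape(-1,2)+.5)/4-.5+[x0,y0] for k in cs if cv2.contourArea(k)>600],big
E
python3 - <<'E'
from h import *
c=dict(np.load("top.npz"))
b,big=blobs(c,(240,125,420,240))
cv2.imwrite("pics/crop0.png",big[:,:,::-1])
for k in b:
    r=cv2.minAreaRect(k.astype(np.float32)); print(np.round(r[0],1),np.round(r[1],1),round(r[2],1))
    for z in(0,30,42):
        w=ray(c,k,z).astype(np.float32); r=cv2.minAreaRect(w); print("  ",z,np.round(r[0],1),np.round(r[1],1),round(r[2],1),cv2.boxPoints(r).round(0).tolist())
E
```

```text
[260.4 221.1] [27.7 19.1] 44.4
   0 [456.  211.2] [83.8 57.4] 47.0 [[406.0, 200.0], [448.0, 161.0], [506.0, 222.0], [464.0, 261.0]]
   30 [455.3 207.8] [82.2 56.3] 47.0 [[407.0, 197.0], [448.0, 159.0], [504.0, 219.0], [463.0, 257.0]]
   42 [455.1 206.5] [81.5 55.9] 47.0 [[407.0, 196.0], [448.0, 158.0], [503.0, 217.0], [462.0, 255.0]]
[324. 208.] [31.6 38.5] 61.7
   0 [499.8  20.1] [ 95.4 116.5] 29.4 [[430.0, 47.0], [487.0, -54.0], [570.0, -7.0], [513.0, 94.0]]
   30 [498.3  20.4] [ 93.6 114.3] 29.4 [[429.0, 47.0], [486.0, -52.0], [567.0, -6.0], [511.0, 93.0]]
   42 [497.7  20.6] [ 92.9 113.4] 29.4 [[429.0, 47.0], [485.0, -52.0], [566.0, -6.0], [510.0, 93.0]]
[391.6 188.2] [24.2 25. ] 90.0
   0 [ 563.8 -183.8] [73.9 76. ] 1.2 [[526.0, -147.0], [528.0, -223.0], [602.0, -221.0], [600.0, -145.0]]
   30 [ 561.1 -179.6] [72.5 74.5] 1.2 [[524.0, -143.0], [526.0, -218.0], [598.0, -216.0], [597.0, -142.0]]
   42 [ 560.  -177.9] [71.9 73.9] 1.2 [[523.0, -142.0], [525.0, -216.0], [597.0, -214.0], [595.0, -140.0]]
[323.9 164.4] [ 37.6 128.8] 75.7
   0 [632.4  22.7] [115.4 392.7] 15.7 [[524.0, 196.0], [630.0, -182.0], [741.0, -151.0], [635.0, 227.0]]
   30 [628.4  23. ] [113.1 385.2] 15.7 [[522.0, 193.0], [626.0, -178.0], [735.0, -147.0], [631.0, 224.0]]
   42 [626.8  23.1] [112.3 382.1] 15.7 [[521.0, 192.0], [624.0, -176.0], [733.0, -146.0], [629.0, 222.0]]
[300.2 135.9] [11.5 11.3] 68.2
   0 [718.7  97.2] [35.6 34.5] 22.9 [[696.0, 106.0], [709.0, 74.0], [742.0, 88.0], [728.0, 120.0]]
   30 [713.  96.] [34.9 33.9] 22.9 [[690.0, 105.0], [704.0, 74.0], [736.0, 87.0], [722.0, 118.0]]
   42 [710.7  95.6] [34.6 33.6] 22.9 [[688.0, 104.0], [701.0, 73.0], [733.0, 87.0], [720.0, 118.0]]
```

View pics/crop0.png

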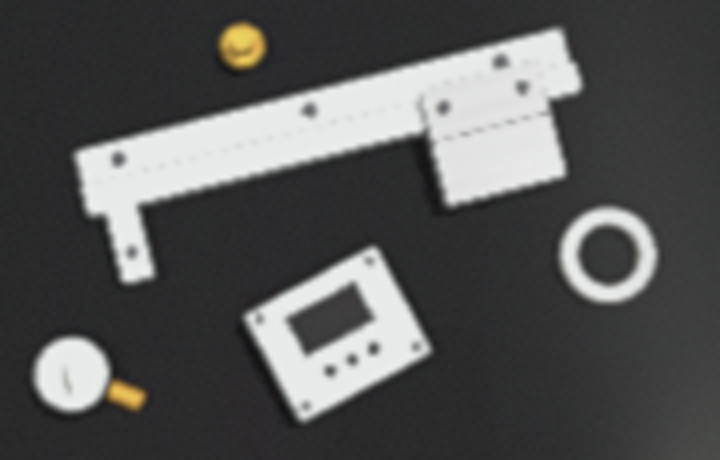

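The crop shows the fence's working face from crop (90,214) to (420,135), the end block at (130,240), the jaw's front-lower corner at (445,205) and the jaw's back at (565,178). I'll convert these to the jig frame.

```bash
cat >> h.py <<'E'
def crop(p): return (np.asarray(p,float)+.5)/4-.5+[240,125]
def J(w,o,th):
    c,s=np.cos(th),np.sin(th); return (np.asarray(w)-o)@np.array([[c,-s],[s,c]])
E
python3 - <<'E'
from h import *
c=dict(np.load("top.npz"))
b,_=blobs(c,(240,125,420,240))
f=[k for k in b if np.ptp(k[:,0])>100][0]; q=(f-[240,125]+.5)*4-.5
def line(a,bb,z,tol=14):  # fit contour points near the segment
    a,bb=np.array(a,float),np.array(bb,float);d=bb-a;L=np.hypot(*d);d/=L
    t=(q-a)@d; n=(q-a)@[-d[1],d[0]]
    k=f[(t>0)&(t<L)&(abs(n)<tol)]
    w=ray(c,k,z); v=cv2.fitLine(w.astype(np.float32),cv2.DIST_HUBER,0,.01,.01).ravel(); return v[2:],v[:2],len(k)
p,v,n=line((155,198),(410,139),30); v=v if v[1]>0 else -v
th=np.arctan2(-v[0],v[1]); print("face",p,np.degrees(th),n)
X=np.array([np.cos(th),np.sin(th)])
pe,ve,_=line((142,215),(152,265),30); print("endface ang",np.degrees(np.arctan2(ve[1],ve[0])))
Y=v; 
A=np.c_[X*1,Y]
o0=p
yb=((pe-o0)@Y); o=o0+Y*(yb-125)
print("jig origin",o)
pj,vj,_=line((80,160),(86,205),30);print("left fence end y",(pj-o)@Y)
pt,vt,_=line((95,146),(420,65),30);print("fence back x",(pt-o)@X)
pj,vj,_=line((427,145),(442,195),39);print("jaw front y,x",J(pj,o,th),np.degrees(np.arctan2(*vj[::-1])))
pj,vj,_=line((552,120),(564,165),39);print("jaw back",J(pj,o,th))
pj,vj,_=line((455,205),(555,181),39);print("jaw side",J(pj,o,th))
for k in b:
    r=cv2.minAreaRect(ray(c,k,42).astype(np.float32)); print(J(r[0],o,th).round(1),np.round(r[1]),J(cv2.boxPoints(r),o,th).round(0).tolist())
E
```

```text
face [619.82434  63.93828] 15.680515 254
endface ang 15.479793
jig origin [623.696     50.146484]
left fence end y 163.6021
fence back x 53.217186
jaw front y,x [-29.7859  -95.56628] 15.340805
jaw back [ -32.31938 -189.91705]
jaw side [ -59.46226 -140.78677]
[-120.1  196.1] [82. 56.] [[-169.0, 199.0], [-140.0, 151.0], [-71.0, 193.0], [-100.0, 241.0]]
[-129.3    5.6] [ 93. 113.] [[-188.0, 50.0], [-161.0, -61.0], [-71.0, -38.0], [-98.0, 72.0]]
[-122.9 -202.4] [72. 74.] [[-148.0, -158.0], [-167.0, -229.0], [-97.0, -247.0], [-79.0, -176.0]]
[ -4.3 -26.9] [112. 382.] [[-60.0, 164.0], [-60.0, -218.0], [52.0, -218.0], [52.0, 164.0]]
[96.1 20.2] [35. 34.] [[77.0, 35.0], [81.0, 1.0], [115.0, 6.0], [111.0, 39.0]]
```

Everything agrees with the given sizes:
- **Jig:** origin at (623.7, 50.1), yaw 15.6°.
- **Housing:** at jig (-129, 6), rotated +13.7° relative to the jig.
- **Jaw:** value about 0.014.

My plan is to push with both half-open fingertips, aligned parallel to the fence.

```bash
cat >> h.py <<'E'
from scipy.spatial.transform import Rotation as Ro
O=np.array([623.7,50.1]); TH=np.radians(15.6)
def go(env,jx,jy,z,rel=0):
    s=env.observe(); R=Ro.from_euler("xyz",s["ee_rot"]); p=np.array(s["ee_pos"])
    c,sn=np.cos(TH),np.sin(TH); w=O+np.array([[c,-sn],[sn,c]])@[jx,jy]
    T=Ro.from_euler("xyz",[np.pi,0,TH+np.radians(rel)])
    print("t",round(s["clock"],2),"at jig",J(p[:2],O,TH).round(1),p[2].round(1),"F",np.round(s["contact_force"],1),"world tgt",w.round(1))
    print("  shift",(R.inv().apply(np.r_[w,z]-p)/1000).round(4),"rot",np.degrees((R.inv()*T).as_rotvec()).round(2))
E
python3 -c "
from rig import env;from h import *
go(env,-235,5,150)"
```

```text
t 0.1 at jig [-599.2 -405. ] 226.1 F [ 0.5 -0.4 -0.1] world tgt [396.   -8.3]
  shift [ 0.3757 -0.3993  0.0767] rot [-0.08 -0.01  1.63]
```

apply_moves([
  {"fingers": 0.6,"dx": 0.376,"dy": -0.399,"dz": 0.04,"rz": 1.63},
  {"fingers": 0.6,"dx": 0.376,"dy": -0.399,"dz": 0.04,"rz": 1.63},
  {"fingers": 0.6,"dx": 0.376,"dy": -0.399,"dz": 0.04,"rz": 1.63},
  {"fingers": 0.6,"dx": 0.376,"dy": -0.399,"dz": 0.04,"rz": 1.63},
  {"fingers": 0.6,"dx": 0.376,"dy": -0.399,"dz": 0.04,"rz": 1.63},
  {"fingers": 0.6,"dx": 0.376,"dy": -0.399,"dz": 0.04,"rz": 1.63},
  {"fingers": 0.6,"dx": 0.376,"dy": -0.399,"dz": 0.04,"rz": 1.63},
  {"fingers": 0.6,"dx": 0.376,"dy": -0.399,"dz": 0.04,"rz": 1.63},
  {"fingers": 0.6,"dx": 0.376,"dy": -0.399,"dz": 0.04,"rz": 1.63},
  {"fingers": 0.6,"dx": 0.376,"dy": -0.399,"dz": 0.04,"rz": 1.63},
  {"fingers": 0.6,"dx": 0.376,"dy": -0.399,"dz": 0.04,"rz": 1.63},
  {"fingers": 0.6,"dx": 0.376,"dy": -0.399,"dz": 0.04,"rz": 1.63},
])

```text
invalid input at $.moves[0]: expected keys fingers, dx, dy, dz, rx, ry, rz
```

```bash
python3 -c "
from rig import env;from h import *
go(env,-235,5,14)"
```

```text
t 0.1 at jig [-599.2 -405. ] 226.1 F [ 0.5 -0.4 -0.1] world tgt [396.   -8.3]
  shift [ 0.3757 -0.3991  0.2127] rot [-0.08 -0.01  1.63]
```

All the keys are required, so I'll resend with rx and ry included.

apply_moves([
  {"fingers": 0.6,"dx": 0.376,"dy": -0.399,"dz": 0.04,"rx": 0,"ry": 0,"rz": 1.63},
  {"fingers": 0.6,"dx": 0.376,"dy": -0.399,"dz": 0.04,"rx": 0,"ry": 0,"rz": 1.63},
  {"fingers": 0.6,"dx": 0.376,"dy": -0.399,"dz": 0.04,"rx": 0,"ry": 0,"rz": 1.63},
  {"fingers": 0.6,"dx": 0.376,"dy": -0.399,"dz": 0.04,"rx": 0,"ry": 0,"rz": 1.63},
  {"fingers": 0.6,"dx": 0.376,"dy": -0.399,"dz": 0.04,"rx": 0,"ry": 0,"rz": 1.63},
  {"fingers": 0.6,"dx": 0.376,"dy": -0.399,"dz": 0.04,"rx": 0,"ry": 0,"rz": 1.63},
  {"fingers": 0.6,"dx": 0.376,"dy": -0.399,"dz": 0.04,"rx": 0,"ry": 0,"rz": 1.63},
  {"fingers": 0.6,"dx": 0.376,"dy": -0.399,"dz": 0.04,"rx": 0,"ry": 0,"rz": 1.63},
  {"fingers": 0.6,"dx": 0.376,"dy": -0.399,"dz": 0.04,"rx": 0,"ry": 0,"rz": 1.63},
  {"fingers": 0.6,"dx": 0.376,"dy": -0.399,"dz": 0.04,"rx": 0,"ry": 0,"rz": 1.63},
  {"fingers": 0.6,"dx": 0.376,"dy": -0.399,"dz": 0.04,"rx": 0,"ry": 0,"rz": 1.63},
  {"fingers": 0.6,"dx": 0.376,"dy": -0.399,"dz": 0.04,"rx": 0,"ry": 0,"rz": 1.63},
])

```text
clock: 1.1
ee_pos: [374.9, -51.4, 190.2]
ee_rot: [3.141, -0.0, 0.272]
contact_force: [1.0, -1.3, 0.3]
gripper_width: 0.599
grip_force: 0.0
```

```bash
python3 -c "
from rig import env;from h import *
go(env,-235,5,14)"
```

```text
t 1.1 at jig [-266.9  -30.9] 190.2 F [ 1.  -1.3  0.3] world tgt [396.   -8.3]
  shift [ 0.0319 -0.0359  0.1762] rot [ 0.02 -0.01 -0.  ]
```

apply_moves([
  {"fingers": 0.6,"dx": 0,"dy": 0,"dz": 0.03,"rx": 0,"ry": 0,"rz": 0},
  {"fingers": 0.6,"dx": 0,"dy": 0,"dz": 0.06,"rx": 0,"ry": 0,"rz": 0},
  {"fingers": 0.6,"dx": 0,"dy": 0,"dz": 0.08,"rx": 0,"ry": 0,"rz": 0},
  {"fingers": 0.6,"dx": 0,"dy": 0,"dz": 0.08,"rx": 0,"ry": 0,"rz": 0},
])

```text
clock: 1.43
ee_pos: [372.1, -52.1, 107.3]
ee_rot: [-3.137, 0.006, 0.274]
contact_force: [-0.6, 0.6, -0.5]
gripper_width: 0.6
grip_force: 0.0
```

```bash
python3 -c "
from rig import env;from h import *
go(env,-235,5,14)"
```

```text
t 1.43 at jig [-269.8  -30.7] 107.3 F [-0.6  0.6 -0.5] world tgt [396.   -8.3]
  shift [ 0.0354 -0.0353  0.0932] rot [-0.25  0.36  0.08]
```

apply_moves([
  {"fingers": 0.6,"dx": 0.015,"dy": -0.02,"dz": 0.02,"rx": 0,"ry": 0,"rz": 0},
  {"fingers": 0.6,"dx": 0.03,"dy": -0.035,"dz": 0.05,"rx": 0,"ry": 0,"rz": 0},
  {"fingers": 0.6,"dx": 0.035,"dy": -0.035,"dz": 0.075,"rx": 0,"ry": 0,"rz": 0},
  {"fingers": 0.6,"dx": 0.035,"dy": -0.035,"dz": 0.09,"rx": 0,"ry": 0,"rz": 0},
  {"fingers": 0.6,"dx": 0.035,"dy": -0.035,"dz": 0.092,"rx": 0,"ry": 0,"rz": 0},
  {"fingers": 0.6,"dx": 0.035,"dy": -0.035,"dz": 0.092,"rx": 0,"ry": 0,"rz": 0},
  {"fingers": 0.6,"dx": 0.035,"dy": -0.035,"dz": 0.092,"rx": 0,"ry": 0,"rz": 0},
])

```text
clock: 2.02
ee_pos: [399.7, -10.8, 19.4]
ee_rot: [3.141, -0.001, 0.272]
contact_force: [-0.2, 0.1, 0.8]
gripper_width: 0.598
grip_force: 0.0
```

```bash
python3 -c "
from rig import env;from h import *
go(env,-115,5,14)"
```

```text
t 2.02 at jig [-232.1    1.5] 19.4 F [-0.2  0.1  0.8] world tgt [511.6  24. ]
  shift [ 0.1171 -0.0035  0.0056] rot [ 0.05 -0.07 -0.03]
```

apply_moves([
  {"fingers": 0.6,"dx": 0.01,"dy": -0.003,"dz": 0.003,"rx": 0,"ry": 0,"rz": 0},
  {"fingers": 0.6,"dx": 0.02,"dy": -0.003,"dz": 0.004,"rx": 0,"ry": 0,"rz": 0},
  {"fingers": 0.6,"dx": 0.028,"dy": -0.003,"dz": 0.004,"rx": 0,"ry": 0,"rz": 0},
  {"fingers": 0.6,"dx": 0.035,"dy": -0.003,"dz": 0.004,"rx": 0,"ry": 0,"rz": 0},
  {"fingers": 0.6,"dx": 0.042,"dy": -0.003,"dz": 0.004,"rx": 0,"ry": 0,"rz": 0},
  {"fingers": 0.6,"dx": 0.049,"dy": -0.003,"dz": 0.004,"rx": 0,"ry": 0,"rz": 0},
  {"fingers": 0.6,"dx": 0.056,"dy": -0.003,"dz": 0.004,"rx": 0,"ry": 0,"rz": 0},
  {"fingers": 0.6,"dx": 0.063,"dy": -0.003,"dz": 0.004,"rx": 0,"ry": 0,"rz": 0},
  {"fingers": 0.6,"dx": 0.07,"dy": -0.003,"dz": 0.004,"rx": 0,"ry": 0,"rz": 0},
  {"fingers": 0.6,"dx": 0.077,"dy": -0.003,"dz": 0.004,"rx": 0,"ry": 0,"rz": 0},
  {"fingers": 0.6,"dx": 0.084,"dy": -0.003,"dz": 0.004,"rx": 0,"ry": 0,"rz": 0},
  {"fingers": 0.6,"dx": 0.09,"dy": -0.003,"dz": 0.004,"rx": 0,"ry": 0,"rz": 0},
])

```text
clock: 3.02
ee_pos: [485.8, 16.8, 14.2]
ee_rot: [3.141, -0.0, 0.272]
contact_force: [-1.8, -0.7, 0.2]
gripper_width: 0.601
grip_force: 1.0
```

```bash
python3 - <<'E'
from rig import env
from h import *
go(env,-115,5,14)
c=env.camera("top"); b,big=blobs(c,(240,125,420,240)); cv2.imwrite("pics/crop1.png",big[:,:,::-1])
E
```

```text
t 3.02 at jig [-141.8    5. ] 14.2 F [-1.8 -0.7  0.2] world tgt [511.6  24. ]
  shift [0.0268 0.     0.0002] rot [ 0.01 -0.02 -0.01]
```

View pics/crop1.png

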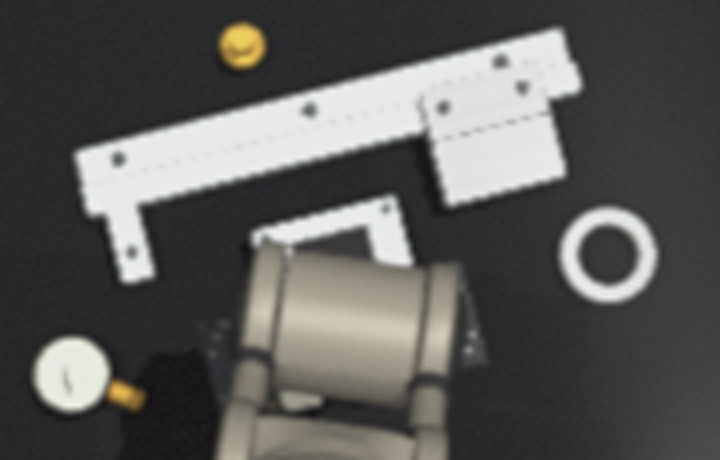

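The housing is now parallel to the fence: its front edge runs from crop (252,232) to (397,197), clear of both the jaw and the end block. I'll keep pushing and creep in at the end.

apply_moves([
  {"fingers": 0.6,"dx": 0.006,"dy": 0,"dz": 0,"rx": 0,"ry": 0,"rz": 0},
  {"fingers": 0.6,"dx": 0.012,"dy": 0,"dz": 0,"rx": 0,"ry": 0,"rz": 0},
  {"fingers": 0.6,"dx": 0.018,"dy": 0,"dz": 0,"rx": 0,"ry": 0,"rz": 0},
  {"fingers": 0.6,"dx": 0.023,"dy": 0,"dz": 0,"rx": 0,"ry": 0,"rz": 0},
  {"fingers": 0.6,"dx": 0.027,"dy": 0,"dz": 0,"rx": 0,"ry": 0,"rz": 0},
  {"fingers": 0.6,"dx": 0.03,"dy": 0,"dz": 0,"rx": 0,"ry": 0,"rz": 0},
  {"fingers": 0.6,"dx": 0.032,"dy": 0,"dz": 0,"rx": 0,"ry": 0,"rz": 0},
  {"fingers": 0.6,"dx": 0.034,"dy": 0,"dz": 0,"rx": 0,"ry": 0,"rz": 0},
  {"fingers": 0.6,"dx": 0.036,"dy": 0,"dz": 0,"rx": 0,"ry": 0,"rz": 0},
])

```text
clock: 3.82
ee_pos: [519.5, 26.4, 14.3]
ee_rot: [3.142, 0.0, 0.272]
contact_force: [-3.1, 0.0, 0.5]
gripper_width: 0.6
grip_force: 1.2
```

apply_moves([
  {"fingers": 0.6,"dx": 0.001,"dy": 0,"dz": 0,"rx": 0,"ry": 0,"rz": 0},
  {"fingers": 0.6,"dx": 0.002,"dy": 0,"dz": 0,"rx": 0,"ry": 0,"rz": 0},
  {"fingers": 0.6,"dx": 0.003,"dy": 0,"dz": 0,"rx": 0,"ry": 0,"rz": 0},
])

```text
clock: 4.07
ee_pos: [522.3, 27.2, 14.3]
ee_rot: [3.142, 0.0, 0.272]
contact_force: [-2.4, -0.1, 0.2]
gripper_width: 0.602
grip_force: 1.4
```

```bash
python3 - <<'E'
from rig import env
from h import *
go(env,-100,5,14)
E
```

```text
t 4.07 at jig [-103.8    5.2] 14.3 F [-2.4 -0.1  0.2] world tgt [526.  28.]
  shift [0.0038 0.0002 0.0003] rot [0.   0.01 0.  ]
```

Sliding force is about 3 N and it isn't at the fence yet. I'll keep creeping in until the force rises.

apply_moves([
  {"fingers": 0.6,"dx": 0.001,"dy": 0,"dz": 0,"rx": 0,"ry": 0,"rz": 0},
  {"fingers": 0.6,"dx": 0.002,"dy": 0,"dz": 0,"rx": 0,"ry": 0,"rz": 0},
  {"fingers": 0.6,"dx": 0.003,"dy": 0,"dz": 0,"rx": 0,"ry": 0,"rz": 0},
  {"fingers": 0.6,"dx": 0.004,"dy": 0,"dz": 0,"rx": 0,"ry": 0,"rz": 0},
])

```text
clock: 4.4
ee_pos: [526.3, 28.3, 14.3]
ee_rot: [3.142, 0.0, 0.272]
contact_force: [-3.2, -0.2, 1.7]
gripper_width: 0.602
grip_force: 1.5
```

apply_moves([
  {"fingers": 0.6,"dx": 0.001,"dy": 0,"dz": 0,"rx": 0,"ry": 0,"rz": 0},
  {"fingers": 0.6,"dx": 0.002,"dy": 0,"dz": 0,"rx": 0,"ry": 0,"rz": 0},
])

```text
clock: 4.57
ee_pos: [526.7, 28.5, 14.3]
ee_rot: [-3.141, 0.004, 0.273]
contact_force: [-11.8, -4.1, 9.6]
gripper_width: 0.601
grip_force: 6.2
```

apply_moves([
  {"fingers": 0.6,"dx": 0.001,"dy": 0,"dz": 0,"rx": 0,"ry": 0,"rz": 0},
  {"fingers": 0.6,"dx": 0.002,"dy": 0,"dz": 0,"rx": 0,"ry": 0,"rz": 0},
])

```text
clock: 4.73
ee_pos: [526.7, 28.5, 14.3]
ee_rot: [-3.141, 0.008, 0.273]
contact_force: [-18.2, -9.9, 14.2]
gripper_width: 0.598
grip_force: 9.7
```

The force rises sharply at TCP jig x = -99.3 mm, where a 90 mm housing plus half a finger (9.5 mm) should seat. Next I'll back off, raise and shut the fingers.

apply_moves([
  {"fingers": 0.6,"dx": -0.01,"dy": 0,"dz": 0,"rx": 0,"ry": 0,"rz": 0},
  {"fingers": 0.6,"dx": -0.025,"dy": 0,"dz": 0,"rx": 0,"ry": 0,"rz": 0},
  {"fingers": 0.5,"dx": -0.04,"dy": 0,"dz": -0.02,"rx": 0,"ry": 0,"rz": 0},
  {"fingers": 0.3,"dx": -0.045,"dy": 0,"dz": -0.05,"rx": 0,"ry": 0,"rz": 0},
  {"fingers": 0,"dx": -0.045,"dy": 0,"dz": -0.085,"rx": 0,"ry": 0,"rz": 0},
  {"fingers": 0,"dx": -0.045,"dy": 0,"dz": -0.11,"rx": 0,"ry": 0,"rz": 0},
  {"fingers": 0,"dx": -0.045,"dy": 0,"dz": -0.11,"rx": 0,"ry": 0,"rz": 0},
  {"fingers": 0,"dx": -0.045,"dy": 0,"dz": -0.11,"rx": 0,"ry": 0,"rz": 0},
])

```text
clock: 5.4
ee_pos: [488.5, 17.2, 125.9]
ee_rot: [3.14, -0.005, 0.272]
contact_force: [-0.2, 0.2, -0.1]
gripper_width: 0.213
grip_force: 0.0
```

```bash
python3 - <<'E'
from rig import env
from h import *
go(env,-30,-233,110)
E
```

```text
t 5.4 at jig [-139.1    4.7] 125.9 F [-0.2  0.2 -0.1] world tgt [ 657.5 -182.4]
  shift [0.109  0.2377 0.0169] rot [ 0.11 -0.29  0.01]
```

apply_moves([
  {"fingers": 0,"dx": 0.011,"dy": 0.025,"dz": 0,"rx": 0,"ry": 0,"rz": 0},
  {"fingers": 0,"dx": 0.025,"dy": 0.055,"dz": 0,"rx": 0,"ry": 0,"rz": 0},
  {"fingers": 0,"dx": 0.041,"dy": 0.09,"dz": 0,"rx": 0,"ry": 0,"rz": 0},
  {"fingers": 0,"dx": 0.057,"dy": 0.125,"dz": 0,"rx": 0,"ry": 0,"rz": 0},
  {"fingers": 0,"dx": 0.073,"dy": 0.16,"dz": 0,"rx": 0,"ry": 0,"rz": 0},
  {"fingers": 0,"dx": 0.09,"dy": 0.195,"dz": 0,"rx": 0,"ry": 0,"rz": 0},
  {"fingers": 0,"dx": 0.103,"dy": 0.225,"dz": 0,"rx": 0,"ry": 0,"rz": 0},
  {"fingers": 0,"dx": 0.109,"dy": 0.238,"dz": 0,"rx": 0,"ry": 0,"rz": 0},
  {"fingers": 0,"dx": 0.109,"dy": 0.238,"dz": 0,"rx": 0,"ry": 0,"rz": 0},
  {"fingers": 0,"dx": 0.109,"dy": 0.238,"dz": 0,"rx": 0,"ry": 0,"rz": 0},
])

```text
clock: 6.23
ee_pos: [655.2, -182.7, 121.8]
ee_rot: [-3.139, 0.002, 0.271]
contact_force: [0.9, -0.2, -0.4]
gripper_width: 0.003
grip_force: 0.0
```

```bash
python3 - <<'E'
from rig import env
from h import *
go(env,-30,-233,20)
c=env.camera("top"); b,big=blobs(c,(240,125,420,240)); cv2.imwrite("pics/crop2.png",big[:,:,::-1])
E
```

```text
t 6.23 at jig [ -32.3 -232.7] 121.8 F [ 0.9 -0.2 -0.4] world tgt [ 657.5 -182.4]
  shift [0.0025 0.0005 0.1018] rot [-0.12  0.13 -0.05]
```

View pics/crop2.png

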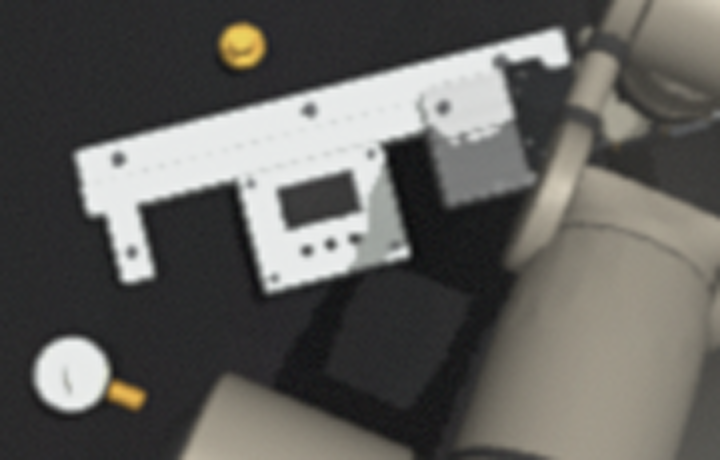

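The housing lies flat against the fence: its bottom edge from (265,290) to (410,257) has the same slope as the fence. The gap to the jaw spans about (390–430). Now I'll descend behind the jaw.

apply_moves([
  {"fingers": 0,"dx": 0.002,"dy": 0,"dz": 0.025,"rx": 0,"ry": 0,"rz": 0},
  {"fingers": 0,"dx": 0.002,"dy": 0,"dz": 0.05,"rx": 0,"ry": 0,"rz": 0},
  {"fingers": 0,"dx": 0.002,"dy": 0,"dz": 0.075,"rx": 0,"ry": 0,"rz": 0},
  {"fingers": 0,"dx": 0.002,"dy": 0,"dz": 0.092,"rx": 0,"ry": 0,"rz": 0},
  {"fingers": 0,"dx": 0.002,"dy": 0,"dz": 0.1,"rx": 0,"ry": 0,"rz": 0},
  {"fingers": 0,"dx": 0.002,"dy": 0,"dz": 0.101,"rx": 0,"ry": 0,"rz": 0},
  {"fingers": 0,"dx": 0.002,"dy": 0,"dz": 0.101,"rx": 0,"ry": 0,"rz": 0},
  {"fingers": 0,"dx": 0.002,"dy": 0,"dz": 0.101,"rx": 0,"ry": 0,"rz": 0},
])

```text
clock: 6.95
ee_pos: [658.5, -182.0, 24.9]
ee_rot: [3.14, -0.002, 0.273]
contact_force: [-0.6, 0.4, 1.4]
gripper_width: 0.005
grip_force: 0.0
```

apply_moves([
  {"fingers": 0,"dx": 0,"dy": -0.006,"dz": 0,"rx": 0,"ry": 0,"rz": 0},
  {"fingers": 0,"dx": 0,"dy": -0.012,"dz": 0,"rx": 0,"ry": 0,"rz": 0},
  {"fingers": 0,"dx": 0,"dy": -0.018,"dz": 0,"rx": 0,"ry": 0,"rz": 0},
  {"fingers": 0,"dx": 0,"dy": -0.024,"dz": 0,"rx": 0,"ry": 0,"rz": 0},
  {"fingers": 0,"dx": 0,"dy": -0.03,"dz": 0,"rx": 0,"ry": 0,"rz": 0},
  {"fingers": 0,"dx": 0,"dy": -0.036,"dz": 0,"rx": 0,"ry": 0,"rz": 0},
  {"fingers": 0,"dx": 0,"dy": -0.042,"dz": 0,"rx": 0,"ry": 0,"rz": 0},
])

```text
clock: 7.53
ee_pos: [646.6, -141.7, 23.8]
ee_rot: [3.14, -0.001, 0.272]
contact_force: [0.3, -4.2, 2.0]
gripper_width: 0.008
grip_force: 1.8
```

```bash
python3 - <<'E'
from rig import env
from h import *
go(env,-30,-94,20)
E
```

```text
t 7.53 at jig [ -29.5 -190.9] 23.8 F [ 0.3 -4.2  2. ] world tgt [620.1 -48.5]
  shift [-0.0005 -0.0969  0.0036] rot [ 0.08 -0.04  0.01]
```

Jaw contact shows at about 4 N. I'll keep pushing.

apply_moves([
  {"fingers": 0,"dx": 0,"dy": -0.006,"dz": 0,"rx": 0,"ry": 0,"rz": 0},
  {"fingers": 0,"dx": 0,"dy": -0.012,"dz": 0,"rx": 0,"ry": 0,"rz": 0},
  {"fingers": 0,"dx": 0,"dy": -0.017,"dz": 0,"rx": 0,"ry": 0,"rz": 0},
  {"fingers": 0,"dx": 0,"dy": -0.022,"dz": 0,"rx": 0,"ry": 0,"rz": 0},
  {"fingers": 0,"dx": 0,"dy": -0.026,"dz": 0,"rx": 0,"ry": 0,"rz": 0},
  {"fingers": 0,"dx": 0,"dy": -0.03,"dz": 0,"rx": 0,"ry": 0,"rz": 0},
  {"fingers": 0,"dx": 0,"dy": -0.034,"dz": 0,"rx": 0,"ry": 0,"rz": 0},
  {"fingers": 0,"dx": 0,"dy": -0.038,"dz": 0,"rx": 0,"ry": 0,"rz": 0},
  {"fingers": 0,"dx": 0,"dy": -0.042,"dz": 0,"rx": 0,"ry": 0,"rz": 0},
  {"fingers": 0,"dx": 0,"dy": -0.046,"dz": 0,"rx": 0,"ry": 0,"rz": 0},
  {"fingers": 0,"dx": 0,"dy": -0.05,"dz": 0,"rx": 0,"ry": 0,"rz": 0},
  {"fingers": 0,"dx": 0,"dy": -0.054,"dz": 0,"rx": 0,"ry": 0,"rz": 0},
])

```text
clock: 8.53
ee_pos: [632.3, -90.0, 23.7]
ee_rot: [3.14, -0.001, 0.272]
contact_force: [1.6, -5.4, 3.3]
gripper_width: 0.001
grip_force: 3.0
```

apply_moves([
  {"fingers": 0,"dx": 0,"dy": -0.004,"dz": 0,"rx": 0,"ry": 0,"rz": 0},
  {"fingers": 0,"dx": 0,"dy": -0.008,"dz": 0,"rx": 0,"ry": 0,"rz": 0},
  {"fingers": 0,"dx": 0,"dy": -0.012,"dz": 0,"rx": 0,"ry": 0,"rz": 0},
  {"fingers": 0,"dx": 0,"dy": -0.016,"dz": 0,"rx": 0,"ry": 0,"rz": 0},
  {"fingers": 0,"dx": 0,"dy": -0.02,"dz": 0,"rx": 0,"ry": 0,"rz": 0},
  {"fingers": 0,"dx": 0,"dy": -0.024,"dz": 0,"rx": 0,"ry": 0,"rz": 0},
  {"fingers": 0,"dx": 0,"dy": -0.028,"dz": 0,"rx": 0,"ry": 0,"rz": 0},
  {"fingers": 0,"dx": 0,"dy": -0.031,"dz": 0,"rx": 0,"ry": 0,"rz": 0},
  {"fingers": 0,"dx": 0,"dy": -0.033,"dz": 0,"rx": 0,"ry": 0,"rz": 0},
])

```text
clock: 9.28
ee_pos: [623.3, -58.0, 23.7]
ee_rot: [3.14, -0.001, 0.272]
contact_force: [0.2, -5.8, 3.1]
gripper_width: 0.004
grip_force: 2.9
```

```bash
python3 - <<'E'
from rig import env
from h import *
go(env,-30,-94,20)
E
```

```text
t 9.28 at jig [ -29.4 -104. ] 23.7 F [ 0.2 -5.8  3.1] world tgt [620.1 -48.5]
  shift [-0.0006 -0.01    0.0037] rot [ 0.07 -0.05  0.01]
```

apply_moves([
  {"fingers": 0,"dx": 0,"dy": -0.002,"dz": 0,"rx": 0,"ry": 0,"rz": 0},
  {"fingers": 0,"dx": 0,"dy": -0.004,"dz": 0,"rx": 0,"ry": 0,"rz": 0},
  {"fingers": 0,"dx": 0,"dy": -0.006,"dz": 0,"rx": 0,"ry": 0,"rz": 0},
])

```text
clock: 9.53
ee_pos: [621.7, -52.5, 23.7]
ee_rot: [3.14, -0.001, 0.272]
contact_force: [1.3, -5.7, 3.1]
gripper_width: 0.007
grip_force: 3.0
```

apply_moves([
  {"fingers": 0,"dx": 0,"dy": -0.001,"dz": 0,"rx": 0,"ry": 0,"rz": 0},
  {"fingers": 0,"dx": 0,"dy": -0.002,"dz": 0,"rx": 0,"ry": 0,"rz": 0},
  {"fingers": 0,"dx": 0,"dy": -0.003,"dz": 0,"rx": 0,"ry": 0,"rz": 0},
])

```text
clock: 9.78
ee_pos: [621.0, -49.6, 23.7]
ee_rot: [3.14, -0.001, 0.272]
contact_force: [1.1, -5.9, 2.9]
gripper_width: 0.003
grip_force: 2.9
```

apply_moves([
  {"fingers": 0,"dx": 0,"dy": -0.001,"dz": 0,"rx": 0,"ry": 0,"rz": 0},
  {"fingers": 0,"dx": 0,"dy": -0.002,"dz": 0,"rx": 0,"ry": 0,"rz": 0},
])

```text
clock: 9.95
ee_pos: [620.4, -47.7, 23.7]
ee_rot: [3.14, -0.001, 0.272]
contact_force: [1.2, -6.3, 3.6]
gripper_width: 0.004
grip_force: 2.9
```

```bash
python3 - <<'E'
from rig import env
from h import *
go(env,-30,-94,20)
E
```

```text
t 9.95 at jig [-29.4 -93.3] 23.7 F [ 1.2 -6.3  3.6] world tgt [620.1 -48.5]
  shift [-0.0006  0.0007  0.0037] rot [ 0.07 -0.05 -0.  ]
```

apply_moves([
  {"fingers": 0,"dx": 0,"dy": -0.001,"dz": 0,"rx": 0,"ry": 0,"rz": 0},
  {"fingers": 0,"dx": 0,"dy": -0.002,"dz": 0,"rx": 0,"ry": 0,"rz": 0},
])

```text
clock: 10.12
ee_pos: [619.9, -45.8, 23.7]
ee_rot: [3.14, -0.001, 0.272]
contact_force: [1.3, -5.5, 4.1]
gripper_width: 0.006
grip_force: 2.9
```

apply_moves([
  {"fingers": 0,"dx": 0,"dy": -0.001,"dz": 0,"rx": 0,"ry": 0,"rz": 0},
  {"fingers": 0,"dx": 0,"dy": -0.002,"dz": 0,"rx": 0,"ry": 0,"rz": 0},
])

```text
clock: 10.28
ee_pos: [619.6, -44.7, 23.7]
ee_rot: [3.139, -0.001, 0.273]
contact_force: [1.6, -12.3, 1.8]
gripper_width: 0.004
grip_force: 6.2
```

```bash
python3 - <<'E'
from rig import env
from h import *
go(env,-30,-94,20)
c=env.camera("top"); b,big=blobs(c,(240,125,420,240)); cv2.imwrite("pics/crop3.png",big[:,:,::-1])
E
```

```text
t 10.28 at jig [-29.4 -90.2] 23.7 F [  1.6 -12.3   1.8] world tgt [620.1 -48.5]
  shift [-0.0006  0.0038  0.0037] rot [ 0.17 -0.06  0.02]
```

View pics/crop3.png

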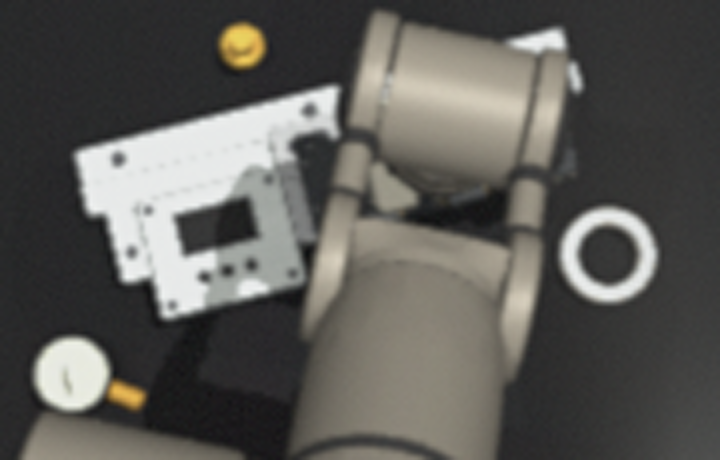

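The housing is against the end block, with its lid edge meeting the block at (140,215–280), and the jaw is on its right side. I'll press a little more, then retreat and look.

apply_moves([
  {"fingers": 0,"dx": 0,"dy": -0.001,"dz": 0,"rx": 0,"ry": 0,"rz": 0},
  {"fingers": 0,"dx": 0,"dy": -0.002,"dz": 0,"rx": 0,"ry": 0,"rz": 0},
  {"fingers": 0,"dx": 0,"dy": -0.002,"dz": 0,"rx": 0,"ry": 0,"rz": 0},
])

```text
clock: 10.58
ee_pos: [619.6, -44.7, 23.8]
ee_rot: [3.136, -0.002, 0.272]
contact_force: [2.5, -15.8, 0.9]
gripper_width: 0.006
grip_force: 8.0
```

apply_moves([
  {"fingers": 0,"dx": 0,"dy": 0.005,"dz": 0,"rx": 0,"ry": 0,"rz": 0},
  {"fingers": 0,"dx": 0,"dy": 0.02,"dz": 0,"rx": 0,"ry": 0,"rz": 0},
  {"fingers": 0,"dx": 0,"dy": 0.04,"dz": -0.01,"rx": 0,"ry": 0,"rz": 0},
  {"fingers": 0,"dx": 0,"dy": 0.06,"dz": -0.04,"rx": 0,"ry": 0,"rz": 0},
  {"fingers": 0,"dx": 0,"dy": 0.09,"dz": -0.07,"rx": 0,"ry": 0,"rz": 0},
  {"fingers": 0,"dx": 0,"dy": 0.12,"dz": -0.1,"rx": 0,"ry": 0,"rz": 0},
  {"fingers": 0,"dx": 0,"dy": 0.15,"dz": -0.11,"rx": 0,"ry": 0,"rz": 0},
  {"fingers": 0,"dx": 0,"dy": 0.18,"dz": -0.11,"rx": 0,"ry": 0,"rz": 0},
  {"fingers": 0,"dx": 0,"dy": 0.2,"dz": -0.11,"rx": 0,"ry": 0,"rz": 0},
  {"fingers": 0,"dx": 0,"dy": 0.2,"dz": -0.11,"rx": 0,"ry": 0,"rz": 0},
  {"fingers": 0,"dx": 0,"dy": 0.2,"dz": -0.11,"rx": 0,"ry": 0,"rz": 0},
])

```text
clock: 11.5
ee_pos: [671.6, -234.8, 132.0]
ee_rot: [-3.139, 0.001, 0.271]
contact_force: [0.8, 0.4, -0.5]
gripper_width: 0.003
grip_force: 0.0
```

```bash
python3 - <<'E'
from rig import env
from h import *
go(env,-30,-94,20)
c=env.camera("top"); b,big=blobs(c,(250,140,350,215)); cv2.imwrite("pics/crop4.png",cv2.resize(big,None,fx=2,fy=2)[:,:,::-1])
c=env.camera("scene"); cv2.imwrite("pics/scn4.png",cv2.resize(c["color"][165:275,230:400],None,fx=4,fy=4,interpolation=cv2.INTER_CUBIC)[:,:,::-1])
E
```

```text
t 11.5 at jig [ -30.5 -287.3] 132.0 F [ 0.8  0.4 -0.5] world tgt [620.1 -48.5]
  shift [ 0.0003 -0.1931  0.1125] rot [-0.12  0.07 -0.1 ]
```

View pics/crop4.png

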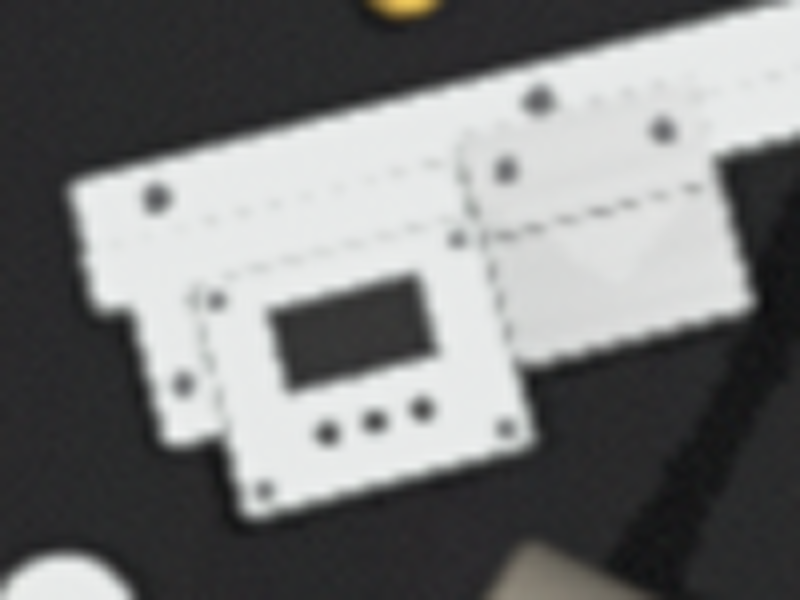

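View pics/scn4.png

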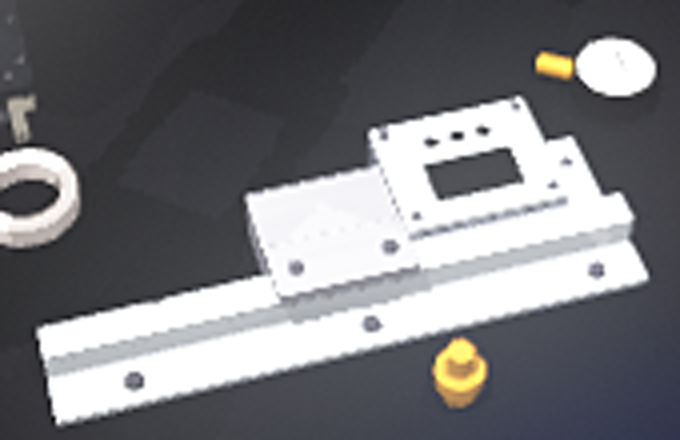

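Both views show no visible gap at the fence, end block or jaw, and the bystanders are unmoved. I'll check numerically that the housing's near side sits 90 mm from the fence and is parallel to it.

```bash
python3 - <<'E'
from rig import env
from h import *
c=env.camera("top"); b,_=blobs(c,(240,125,420,240))
f=max(b,key=lambda k:np.ptp(k[:,0])); 
j=J(ray(c,f,42),O,TH)
def fit(m):
    v=cv2.fitLine(j[m].astype(np.float32),cv2.DIST_HUBER,0,.01,.01).ravel();d=np.degrees(np.arctan2(v[1],v[0]))%180
    return v[2:].round(2),round(float(d),2),int(m.sum())
print("near side",fit((j[:,0]<-80)&(j[:,1]>25)&(j[:,1]<115)))
j30=j.copy(); j=J(ray(c,f,39),O,TH); print("jaw side",fit((j[:,0]<-50)&(j[:,0]>-66)&(j[:,1]>-65)&(j[:,1]<5)))
print("jaw back",fit((j[:,0]<-10)&(j[:,0]>-50)&(j[:,1]<-55)&(j[:,1]>-95)))
c0=dict(np.load("top.npz"))
for cc in(c0,c): 
  print([J(cv2.minAreaRect(ray(cc,k,20).astype(np.float32))[0],O,TH).round(1).tolist() for k in blobs(cc,(240,125,420,240))[0]])
E
```

```text
near side (array([-88.34,  69.86], dtype=float32), 90.1, 119)
jaw side (array([-59.07, -30.22], dtype=float32), 89.94, 92)
jaw back (array([-32.33, -73.97], dtype=float32), 180.0, 52)
[[-119.2, 198.2], [-128.3, 4.9], [-121.5, -206.0], [-1.5, -27.9], [100.3, 20.1]]
[[-249.5, -131.1], [-177.7, 5.0], [-119.0, 198.4], [-112.7, -180.1], [-150.9, -248.7], [-15.9, -27.8], [100.3, 20.1], [7.7, -301.4]]
```

The near side is parallel to the fence within 0.1° and at the right distance within the calibration. As cheap insurance against a sub-millimetre gap, I'll press it once more against the fence.

apply_moves([
  {"fingers": 0.4,"dx": -0.01,"dy": -0.03,"dz": 0,"rx": 0,"ry": 0,"rz": 0},
  {"fingers": 0.4,"dx": -0.022,"dy": -0.068,"dz": 0,"rx": 0,"ry": 0,"rz": 0},
  {"fingers": 0.4,"dx": -0.034,"dy": -0.106,"dz": 0,"rx": 0,"ry": 0,"rz": 0},
  {"fingers": 0.4,"dx": -0.046,"dy": -0.144,"dz": 0,"rx": 0,"ry": 0,"rz": 0},
  {"fingers": 0.4,"dx": -0.058,"dy": -0.182,"dz": 0,"rx": 0,"ry": 0,"rz": 0},
  {"fingers": 0.4,"dx": -0.07,"dy": -0.22,"dz": 0,"rx": 0,"ry": 0,"rz": 0},
  {"fingers": 0.4,"dx": -0.082,"dy": -0.258,"dz": 0,"rx": 0,"ry": 0,"rz": 0},
  {"fingers": 0.4,"dx": -0.094,"dy": -0.296,"dz": 0,"rx": 0,"ry": 0,"rz": 0},
  {"fingers": 0.4,"dx": -0.106,"dy": -0.33,"dz": 0,"rx": 0,"ry": 0,"rz": 0},
  {"fingers": 0.4,"dx": -0.11,"dy": -0.352,"dz": 0,"rx": 0,"ry": 0,"rz": 0},
  {"fingers": 0.4,"dx": -0.11,"dy": -0.352,"dz": 0,"rx": 0,"ry": 0,"rz": 0},
  {"fingers": 0.4,"dx": -0.11,"dy": -0.352,"dz": 0,"rx": 0,"ry": 0,"rz": 0},
])

```text
clock: 12.65
ee_pos: [470.8, 77.1, 133.8]
ee_rot: [3.141, -0.001, 0.276]
contact_force: [-0.4, -0.4, 0.5]
gripper_width: 0.4
grip_force: 0.0
```

```bash
python3 - <<'E'
from rig import env
from h import *
go(env,-135,65,14)
E
```

```text
t 12.65 at jig [-140.    67.1] 133.8 F [-0.4 -0.4  0.5] world tgt [476.2  76.4]
  shift [0.0049 0.0021 0.1198] rot [ 0.01 -0.04  0.23]
```

apply_moves([
  {"fingers": 0.4,"dx": 0,"dy": 0.002,"dz": 0.03,"rx": 0,"ry": 0,"rz": 0.2},
  {"fingers": 0.4,"dx": 0,"dy": 0.002,"dz": 0.06,"rx": 0,"ry": 0,"rz": 0.2},
  {"fingers": 0.4,"dx": 0,"dy": 0.002,"dz": 0.09,"rx": 0,"ry": 0,"rz": 0.2},
  {"fingers": 0.4,"dx": 0,"dy": 0.002,"dz": 0.112,"rx": 0,"ry": 0,"rz": 0.2},
  {"fingers": 0.4,"dx": 0.002,"dy": 0.002,"dz": 0.118,"rx": 0,"ry": 0,"rz": 0.2},
  {"fingers": 0.4,"dx": 0.01,"dy": 0.002,"dz": 0.118,"rx": 0,"ry": 0,"rz": 0.2},
  {"fingers": 0.4,"dx": 0.018,"dy": 0.002,"dz": 0.118,"rx": 0,"ry": 0,"rz": 0.2},
  {"fingers": 0.4,"dx": 0.025,"dy": 0.002,"dz": 0.118,"rx": 0,"ry": 0,"rz": 0.2},
  {"fingers": 0.4,"dx": 0.031,"dy": 0.002,"dz": 0.118,"rx": 0,"ry": 0,"rz": 0.2},
  {"fingers": 0.4,"dx": 0.035,"dy": 0.002,"dz": 0.118,"rx": 0,"ry": 0,"rz": 0.2},
  {"fingers": 0.4,"dx": 0.037,"dy": 0.002,"dz": 0.118,"rx": 0,"ry": 0,"rz": 0.2},
  {"fingers": 0.4,"dx": 0.038,"dy": 0.002,"dz": 0.118,"rx": 0,"ry": 0,"rz": 0.2},
])

```text
clock: 13.65
ee_pos: [509.3, 83.8, 15.8]
ee_rot: [3.141, -0.001, 0.269]
contact_force: [-0.2, -0.0, -0.6]
gripper_width: 0.4
grip_force: 0.0
```

apply_moves([
  {"fingers": 0.4,"dx": 0.001,"dy": 0,"dz": 0,"rx": 0,"ry": 0,"rz": 0},
  {"fingers": 0.4,"dx": 0.002,"dy": 0,"dz": 0,"rx": 0,"ry": 0,"rz": 0},
  {"fingers": 0.4,"dx": 0.003,"dy": 0,"dz": 0,"rx": 0,"ry": 0,"rz": 0},
  {"fingers": 0.4,"dx": 0.004,"dy": 0,"dz": 0,"rx": 0,"ry": 0,"rz": 0},
  {"fingers": 0.4,"dx": 0.005,"dy": 0,"dz": 0,"rx": 0,"ry": 0,"rz": 0},
])

```text
clock: 14.07
ee_pos: [511.0, 84.4, 15.0]
ee_rot: [-3.141, 0.006, 0.27]
contact_force: [-9.4, -4.7, 7.8]
gripper_width: 0.4
grip_force: 5.4
```

```bash
python3 - <<'E'
from rig import env
from h import *
go(env,-99,65,14)
E
```

```text
t 14.07 at jig [-99.3  63.4] 15.0 F [-9.4 -4.7  7.8] world tgt [510.9  86.1]
  shift [ 0.0003 -0.0016  0.001 ] rot [-0.03  0.33 -0.15]
```

It stops at the same -99.3 mm, so it is seated. One last press, then I'll retreat clear.

apply_moves([
  {"fingers": 0.4,"dx": 0.001,"dy": 0,"dz": 0,"rx": 0,"ry": 0,"rz": 0},
  {"fingers": 0.4,"dx": 0.002,"dy": 0,"dz": 0,"rx": 0,"ry": 0,"rz": 0},
  {"fingers": 0.4,"dx": -0.008,"dy": 0,"dz": 0,"rx": 0,"ry": 0,"rz": 0},
  {"fingers": 0.4,"dx": -0.025,"dy": 0,"dz": 0,"rx": 0,"ry": 0,"rz": 0},
  {"fingers": 0.4,"dx": -0.04,"dy": 0,"dz": -0.02,"rx": 0,"ry": 0,"rz": 0},
  {"fingers": 0.4,"dx": -0.045,"dy": 0,"dz": -0.05,"rx": 0,"ry": 0,"rz": 0},
  {"fingers": 0.4,"dx": -0.045,"dy": 0,"dz": -0.085,"rx": 0,"ry": 0,"rz": 0},
  {"fingers": 0.4,"dx": -0.06,"dy": 0,"dz": -0.12,"rx": 0,"ry": 0,"rz": 0},
  {"fingers": 0.4,"dx": -0.09,"dy": 0,"dz": -0.14,"rx": 0,"ry": 0,"rz": 0},
  {"fingers": 0.4,"dx": -0.1,"dy": 0,"dz": -0.15,"rx": 0,"ry": 0,"rz": 0},
  {"fingers": 0.4,"dx": -0.1,"dy": 0,"dz": -0.15,"rx": 0,"ry": 0,"rz": 0},
  {"fingers": 0.4,"dx": -0.1,"dy": 0,"dz": -0.15,"rx": 0,"ry": 0,"rz": 0},
])

```text
clock: 15.07
ee_pos: [417.7, 58.3, 165.9]
ee_rot: [3.141, -0.002, 0.268]
contact_force: [0.9, -0.1, -0.6]
gripper_width: 0.401
grip_force: 0.0
```

```bash
python3 - <<'E'
from rig import env
from h import *
c=env.camera("scene"); cv2.imwrite("pics/scn5.png",cv2.resize(c["color"][150:275,130:430],None,fx=2.6,fy=2.6,interpolation=cv2.INTER_CUBIC)[:,:,::-1])
E
```

```text
(no output)
```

View pics/scn5.png

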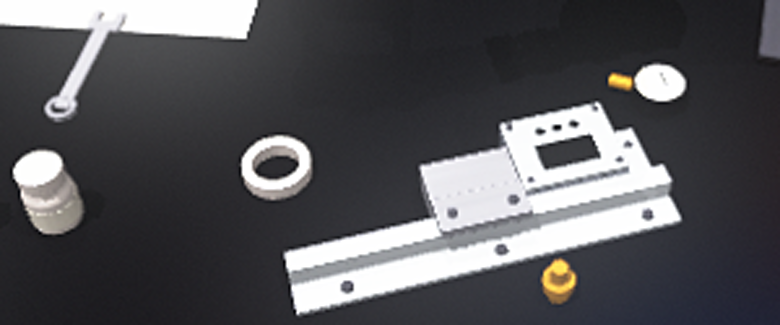

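The housing at (560,150) sits flush between the jaw, fence and end block. The tape (277,167), gauge, fitting, jar and wrench are undisturbed, so I'll hand the job in.

```bash
python3 -c "
from rig import env
print(env.close_job())"
```

```text
the job is handed in; nothing more can be done
None
```

The job is handed in at about 15 s of the 48 s allowed: the housing lies flat against the fence and is held between the jaw and the end block with no visible gap, and the bystanders in view have not moved.

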